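# Break a seized ground-glass stopper free and take it out

## Task

Open the squat, wide amber bottle. Its ground-glass stopper is seized in the tapered neck: twist it by about an eighth of a turn or a little more, either way, while it still sits in the neck, to break it free, then pull it straight up and set it down gently in the shallow open white dish. Leave the tall slim bottle closed and do not shove the dish about.

Things in the scene. Friction and masses are not known exactly. Their poses are not given: they have to be found in the camera images.
- squat_stopper: Frosted-glass stopper of the squat bottle, 60 g. Origin: underside of its 38 mm round collar, on the neck's rim; z up. Below: tapered plug 34 mm long, 29 mm across at the top, 26 at its end. Above: upright flat thumb plate, 12 mm thick along x, 36 wide along y, from 10 to 40 mm above the origin; grip it from above across its thickness, 28 mm above the origin, firmly (40 N or more).
- squat_bottle: Amber bottle 84 mm across on a 104 mm grey foot screwed down. Origin: centre of underside; rim 135 mm above. Its x matches its stopper's at the start. The stopper is blocked until turned 30 deg about the vertical, either way (about 0.1 N m); turned by 40 to 90 deg it comes up with a pull of up to 15 N over the first 10 mm, then freely, and is clear when 35 mm up.
- tall_stopper: The same kind of stopper in the tall slim amber bottle (60 mm across, 80 mm foot screwed down, rim 175 mm above the worktop, 215 mm high with the stopper). Origin: underside of its collar, on that bottle's axis. To be left alone.
- dish: Shallow round white open dish, 126 mm across at the rim, 28 mm high, walls and floor 4 mm thick, 0.4 kg, loose on the worktop. Origin: centre of its underside. Empty at the start; the stopper may stand or lie in it.
Not all that is in view belongs to the job. Leave any red look-alike of the squat_stopper alone.

How it is judged:
By the outcome, as a careful person would: the job done as asked, in the order asked, and still so for the second after the job is handed in, with the robot touching nothing.
It also fails if it takes over 48 s, if anything falls off the work surface, if the arm or the gripper's body presses on something with over 40 N, if the wrist force passes 120 N, or if a joint passes its speed limit or range.

## Robot

A 6-joint arm with a two-finger parallel gripper is mounted at the origin on a cart in front of the work surface, level with it; the furniture and walls round the work are solid. World frame = base frame: x ahead of the robot, y to its left, z up, the work surface at z = 0. Lengths are in m, angles in rad, forces in N, time in s.
With the tool pointing down it reaches from about 0.3 to 0.825 m from the base axis. Payload 5.4 kg.
Tool frame: the origin (TCP) lies midway between the tips of the shut fingers; the grasp point (between the pads) lies 19 mm behind it; z points along the fingers, y is the line along which they close (so a half turn about z gives the same grasp; the last joint's range is limited). The gripper opens to 92 mm and grips with 3 to 60 N. Pads are 20 mm wide; open, the fingers measure 128 mm over their backs; the gripper's body (75 mm by 189 mm) begins 69 mm behind the grasp point.
Start: joints at [-1.528, 0.158, 1.597, -0, 1.386, -0.21], TCP at [0.144, -0.557, 0.215] pointing down, gripper open.
Joint ranges: [-2.91, 2.91], [-0.94, 2.29], [0.18, 2.7], [-1.29, 4.43], [0.17, 2.64], [-3, 3]. Speed limits (rad/s): [2.57, 2.57, 3.14, 3.14, 3.14, 3.14].

## Interface

Orientations are given as [roll, pitch, yaw] about the fixed x, y, z axes, in that order (R = Rz(yaw) Ry(pitch) Rx(roll)).
In Python, from cell import bot gives the robot as it stands. Calls block until the motion is done:
- bot.reach(position, orientation): joint-space move of the TCP to a pose.
- bot.move_straight(position, attitude=None, rate=0.15, force_limit=None): straight line of the TCP; attitude=None keeps the orientation; rate is the mean speed in m/s. With force_limit (N) it stops when the force on the tool has changed by that much, and returns True; else False.
- bot.movej(angles): joint-space move.
- bot.command_gripper(opening, grip_force=None): opening from 0.0 (shut) to 1.0 (fully open); grip_force is the grip in N (None keeps the last); returns when the fingers have stopped.
- bot.hold(seconds).
- bot.solve_ik(position, orientation): joint angles nearest the present ones, or None.
- bot.capture(name): name is "side" or "top" or "wrist"; returns the picture (420x560x3 uint8, blue, green, red); there is no depth.
- bot.camera_model(name): a dict with "vfov" (degrees; the focal length in pixels is half the picture's height over the tangent of half this angle, whatever the lens; pixels are square), "cx", "cy" (the principal point, pixels), "world_to_cam" (4x4, takes a point from world to camera coordinates). Camera axes: x right, y up, looking along -z (the intrinsics and any distortion apply to the point x, -y, -z); pixel columns grow to the right and rows downward; lengths in m; the calibration is good to about 2 mm. A picture is of the moment at which its call begins: read the wrist's pose just before it. camera_model takes no time and is no camera call; for the wrist camera it gives the pose at the moment of the call.
A pose or a line that the arm cannot do raises bot.PlanningError and nothing moves.
- bot.job_done(): hands the job in; it is judged then, once.
Trained networks look in the newest picture that a camera, given by its name, has taken for a name from the list of things; names that differ only in an ending like _2 or _b are one class to them, and where a whole thing is asked for, a point or a joint stands for the part that bears it (a point fixed in the world has none). Each returns a list of dicts, best first, with "confidence" (0 to 1); they miss things now and then, are a little off and sometimes report something else, mostly with a low value. They report only what shows in the picture. A call takes as long as a camera call. They do not tell look-alikes from the thing itself.
- bot.look_for(camera, name): "bbox" ([left, top, right, bottom] in pixels, round what is visible of it).
- bot.spot_point(camera, name): "position" ([column, row] in pixels: a listed point, or the origin of a listed thing).
Readings, each from a call of its own:
- bot.read_time_s(): time.
- bot.read_joint_positions(): joint angles.
- bot.read_joint_vel(): joint speeds.
- bot.read_joint_efforts(): joint torques, N m.
- bot.read_tool_pos(): TCP position.
- bot.read_ee_rot(): TCP orientation.
- bot.read_contact_force(): force on the tool from outside, world axes, zero at the start.
- bot.read_moment(): the same for the moment, N m.
- bot.read_finger_gap(): opening from 0.0 (shut) to 1.0 (fully open).
- bot.read_grasp_force(): force on a finger pad.
Only numpy, scipy, OpenCV 4.12 (cv2) and the standard library are available. Lean on these libraries where they do the work, as an engineer would, in place of code of your own. Each camera call takes 0.05 s, during which the arm holds its last target. There are 200 camera calls.

## Working session

There is one attempt and no reset: what is moved stays moved. The work goes in short steps, each a Python script; the robot and the scene stay as the last script left them, time stands still between calls to the robot, and variables do not carry over. Pictures are saved under pics/ and viewed, at most 10 in all, crops included, and the job is handed in when it is done.

```bash
mkdir -p pics; ls; python3 - <<'E'
from cell import bot
import cv2
for c in("side","top"):
    cv2.imwrite(f"pics/{c}0.png",bot.capture(c))
    m=bot.camera_model(c);print(c,{k:v for k,v in m.items()})
    for n in("squat_stopper","squat_bottle","tall_stopper","dish"):
        print(n,[(p["position"],round(p["confidence"],2)) for p in bot.spot_point(c,n)])
print(bot.read_time_s())
E
```

```text
pics
side {'vfov': 49.68443671220169, 'cx': 280.64016378943546, 'cy': 212.73520349469214, 'world_to_cam': array([[-0.98355166, -0.17912049, -0.02328037,  0.57454955],
       [ 0.09438154, -0.61953248,  0.77927635, -0.13622347],
       [-0.15400731,  0.76426131,  0.62624787, -1.1052127 ],
       [ 0.        ,  0.        ,  0.        ,  1.        ]])}
squat_stopper [([216.2, 326.0], 0.77), ([266.9, 261.5], 0.66), ([316.8, 292.8], 0.56)]
squat_bottle [([271.7, 302.4], 0.84)]
tall_stopper [([289.1, 182.4], 0.67)]
dish [([317.1, 188.5], 0.69)]
top {'vfov': 48.976047561024195, 'cx': 283.361070027993, 'cy': 198.05007323781322, 'world_to_cam': array([[-0.02373341, -0.99947301,  0.02214549, -0.01032346],
       [ 0.98009353, -0.01889419,  0.19763522, -0.58336379],
       [-0.19711265,  0.0263952 ,  0.98002546, -1.30288679],
       [ 0.        ,  0.        ,  0.        ,  1.        ]])}
squat_stopper [([176.5, 176.4], 0.59), ([201.5, 198.2], 0.58), ([214.9, 241.2], 0.56)]
squat_bottle [([210.5, 204.7], 0.96)]
tall_stopper [([278.7, 194.9], 0.71)]
dish [([354.7, 220.5], 0.65)]
0.5
```

View pics/side0.png

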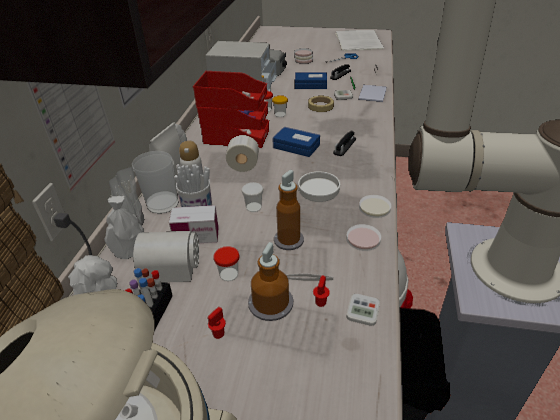

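View pics/top0.png

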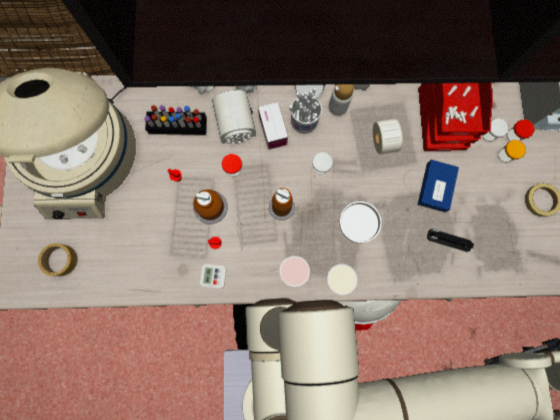

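The side view shows the squat bottle at (270,290) with its stopper at (267,260), the tall bottle at (289,215), the dish at (319,186) and red look-alikes at (217,323) and (321,291). In the top view the stopper is at (203,198), the dish at (360,222) and the tall stopper at (282,195).

```bash
cat > h.py <<'E'
from cell import bot
import cv2, numpy as np
def K(m):
    f=210/np.tan(np.radians(m["vfov"]/2)); return np.array([[f,0,m["cx"]],[0,f,m["cy"]],[0,0,1]])
def P(m):
    return K(m)@(np.diag([1,-1,-1,1])@m["world_to_cam"])[:3]
def plane(m,px,z):
    M=P(m); H=np.c_[M[:,0],M[:,1],M[:,2]*z+M[:,3]]
    p=np.linalg.solve(H,[*px,1]); return p[:2]/p[2]
def tri(m1,p1,m2,p2):
    X=cv2.triangulatePoints(P(m1),P(m2),np.array(p1,float),np.array(p2,float)).ravel(); return X[:3]/X[3]
def proj(m,X):
    p=P(m)@[*X,1]; return p[:2]/p[2]
E
python3 - <<'E'
from h import *
np.set_printoptions(precision=4,suppress=True)
s,t=bot.camera_model("side"),bot.camera_model("top")
print("sq",tri(s,(266.9,261.5),t,(201.5,198.2)),plane(s,(266.9,261.5),.135),plane(t,(201.5,198.2),.135))
print("sqb",plane(s,(271.7,302.4),0),plane(t,(210.5,204.7),0))
print("tall",tri(s,(289.1,182.4),t,(278.7,194.9)),plane(s,(289.1,182.4),.175),plane(t,(278.7,194.9),.175))
print("dish",plane(s,(319,182.5),.028),plane(t,(360,222),.028),plane(t,(354.7,220.5),0),plane(s,(317.1,188.5),0))
print(bot.camera_model("wrist"),bot.read_ee_rot())
E
```

```text
sq [0.5718 0.2057 0.1378] [0.5734 0.2028] [0.5715 0.2061]
sqb [0.5688 0.1989] [0.5783 0.1991]
tall [ 0.5625 -0.0071  0.194 ] [ 0.5651 -0.0333] [ 0.5685 -0.0074]
dish [ 0.5126 -0.2529] [ 0.5114 -0.2518] [ 0.5204 -0.2413] [ 0.5185 -0.2603]
{'vfov': 58.662044786384214, 'cx': 284.04945269167473, 'cy': 203.11797663906214, 'world_to_cam': array([[ 0.2507, -0.9681,  0.0006, -0.5747],
       [ 0.9316,  0.2411, -0.2721,  0.0308],
       [ 0.2632,  0.0688,  0.9623, -0.3903],
       [ 0.    ,  0.    ,  0.    ,  1.    ]])} [-3.1415  0.      0.2528]
```

```bash
python3 - <<'E'
from h import *
p=bot.read_tool_pos(); bot.move_straight([p[0],p[1],.33],rate=.3)
bot.reach([.572,.204,.29],[np.pi,0,0])
m=bot.camera_model("wrist"); im=bot.capture("wrist"); cv2.imwrite("pics/w0.png",im)
np.save("m0.npy",m,allow_pickle=True)
print([(x["position"],x["confidence"]) for x in bot.spot_point("wrist","squat_stopper")])
print(proj(m,[.572,.204,.135]),proj(m,[.572,.204,.175]))
print(bot.read_joint_positions())
for y in np.radians([-130,-110,-90,-70,70,90,110]):
  q=bot.solve_ik([.572,.204,.2],[np.pi,0,y]); print(np.degrees(y), None if q is None else np.round(q,2))
print(bot.read_time_s())
E
```

```text
[([286.5, 184.8], 0.96), ([303.5, 258.5], 0.87), ([194.0, 83.1], 0.87)]
[283.57548277 187.24508675] [283.55434098 198.94638192]
[ 1.42868695e-01  2.03464168e-01  1.39801645e+00 -8.64471907e-05
  1.54002318e+00  1.71457116e+00]
-130.0 [ 0.14  0.25  1.52  0.    1.37 -2.3 ]
-110.0 [ 0.14  0.25  1.52  0.    1.37 -2.65]
-90.0 None
-70.0 [ 0.14  0.25  1.52 -0.    1.37  2.94]
70.0 [ 0.14  0.25  1.52 -0.    1.37  0.49]
90.0 [ 0.14  0.25  1.52 -0.    1.37  0.14]
110.0 [ 0.14  0.25  1.52  0.    1.37 -0.21]
4.2
```

View pics/w0.png

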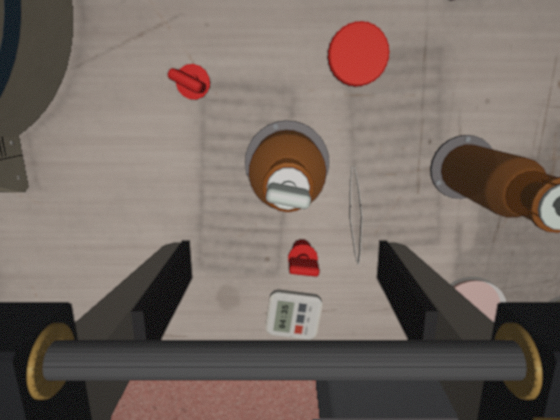

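The wrist view shows the squat stopper's plate at about (289,195), tilted slightly, with its collar at (290,184). I'll zoom in to measure the yaw.

```bash
python3 - <<'E'
import cv2
im=cv2.imread("pics/w0.png")[155:225,245:335]
cv2.imwrite("pics/w0c.png",cv2.resize(im,None,fx=8,fy=8,interpolation=cv2.INTER_CUBIC))
E
```

```text
(no output)
```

View pics/w0c.png

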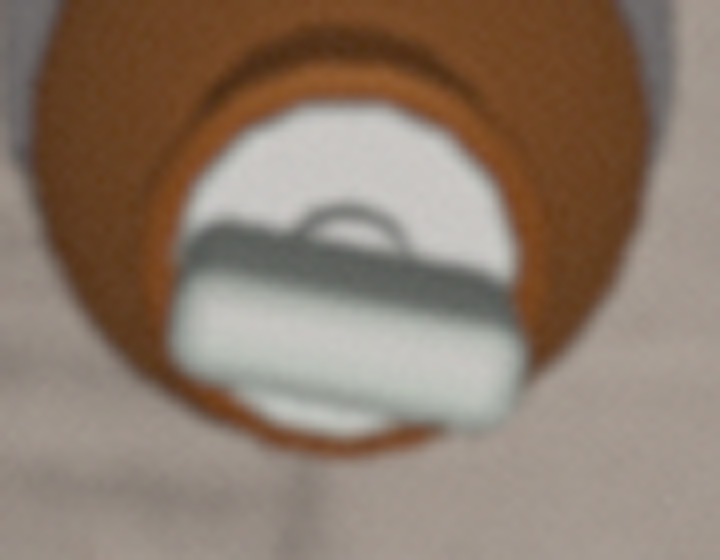

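```bash
python3 - <<'E'
from h import *
m=np.load("m0.npy",allow_pickle=True).item()
c=np.array([[190,270],[525,325],[490,430],[172,360]])/8+[245-.5,155-.5]
w=[plane(m,q,.175) for q in c]; print(np.round(w,4))
ctr=np.mean(w,0); d=(w[0]+w[3]-w[1]-w[2]); th=np.arctan2(-d[0],d[1])  # plate normal angle
yaw=np.pi/2+th
print(ctr,np.degrees(th))
x,y=.4*np.array([.572,.205])+.6*ctr
print(x,y)
o=[np.pi,0,yaw]
bot.command_gripper(.6,50)
bot.reach([x,y,.22],o)
print(bot.move_straight([x,y,.145],rate=.1,force_limit=8),bot.read_tool_pos())
f0=np.array(bot.read_contact_force())
bot.command_gripper(0,50)
print("gap mm",bot.read_finger_gap()*92,bot.read_grasp_force(),np.array(bot.read_contact_force())-f0,bot.read_moment())
np.save("st.npy",[x,y,yaw]); print(bot.read_time_s())
E
```

```text
[[0.5807 0.216 ]
 [0.5751 0.1831]
 [0.5643 0.1864]
 [0.5716 0.2179]]
[0.57291747 0.20082038] -11.25021442607504
0.5725504822053238 0.2024922260178751
False [0.57316174 0.20256655 0.14585294]
gap mm 11.792515651744433 50.000347942113876 [-2.23643458 -0.09538778  0.46792255] [-0.01749434  0.1530205  -0.01747961]
7.8
```

```bash
python3 - <<'E'
from h import *
x,y,yaw=np.load("st.npy"); p=bot.read_tool_pos()
for a in (20,40,60):
    bot.reach(p,[np.pi,0,yaw+np.radians(a)])
    print(a,np.degrees(bot.read_ee_rot()[2]-yaw),np.round(bot.read_moment(),3),np.round(bot.read_contact_force(),1),bot.read_finger_gap()*92)
m=bot.camera_model("wrist"); cv2.imwrite("pics/w1.png",bot.capture("wrist"))
print(bot.read_time_s())
E
```

```text
20 19.82949417622051 [-0.348  0.739 -0.056] [-4.4 -1.5  3.3] 11.7240488686362
40 39.87491604379508 [-0.921  1.296 -0.017] [-7.7 -3.7  5. ] 11.41403311208457
60 59.87156986577148 [-1.247  1.725 -0.114] [-8.6 -5.5  6.7] 11.937408149412986
9.125
```

View pics/w1.png

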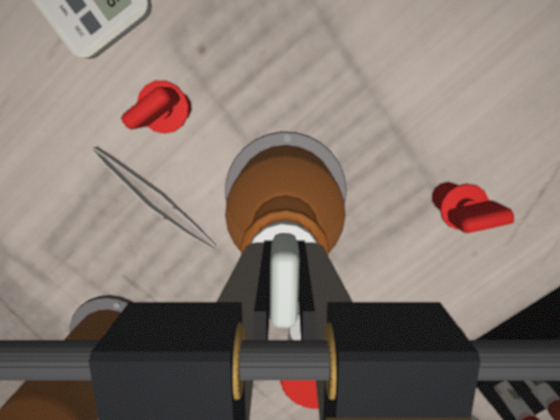

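The plate is held between the pads at (285,280) and has turned with the gripper. Next I'll pull it up and carry it over.

```bash
python3 - <<'E'
from h import *
p=np.array(bot.read_tool_pos())
for z in (.012,.045):
    hit=bot.move_straight(p+[0,0,z],rate=.04,force_limit=35)
    print(hit,bot.read_tool_pos(),np.round(bot.read_contact_force(),1),bot.read_finger_gap()*92)
    if hit: break
else:
    bot.move_straight(p+[0,0,.165],rate=.15)
    print(np.round(bot.read_contact_force(),1),bot.read_finger_gap()*92,bot.read_time_s())
cv2.imwrite("pics/s2.png",bot.capture("side"))
E
```

```text
False [0.57108288 0.20139147 0.15836409] [-2.  -0.9 -1.3] 12.068025891014617
False [0.57013311 0.20097878 0.1895252 ] [ 0.2  0.1 -1.4] 11.925942207448182
[-0.5  0.1 -1. ] 12.101302785673901 11.5
```

View pics/s2.png

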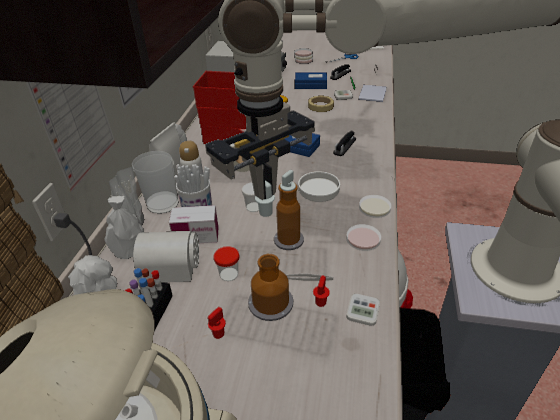

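The stopper is out and held at (265,205), with the squat bottle open and the tall bottle still closed.

```bash
python3 - <<'E'
from h import *
p=np.array(bot.read_tool_pos()); d=np.array([.512,-.252]); o=[np.pi,0,np.radians(64)]
bot.move_straight([*d,p[2]],o,rate=.2)
bot.move_straight([*d,.11],rate=.2)
print(bot.read_tool_pos(),bot.read_time_s())
m=bot.camera_model("wrist"); im=bot.capture("wrist"); cv2.imwrite("pics/w3.png",im)
print(proj(m,[*d,.028]),[plane(m,x["position"],0) for x in bot.spot_point("wrist","dish")])
E
```

```text
[ 0.51286412 -0.25261747  0.11143009] 15.125
[282.36713793 210.33374087] [array([ 0.51295769, -0.2534015 ])]
```

View pics/w3.png

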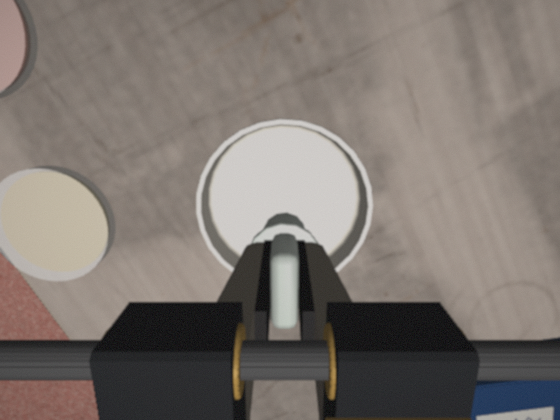

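The dish's rim is centred at about (284,205), right under the held stopper, so I can lower it.

```bash
python3 - <<'E'
from h import *
d=[.5125,-.2525]
bot.move_straight([*d,.062],rate=.1)
print(bot.move_straight([*d,.042],rate=.02,force_limit=2.5),bot.read_tool_pos(),np.round(bot.read_contact_force(),1))
bot.command_gripper(.18); bot.hold(.3); bot.command_gripper(.45)
q=bot.read_tool_pos()
bot.move_straight([q[0],q[1],.12],rate=.06); bot.move_straight([q[0],q[1],.3],rate=.2)
bot.hold(.5)
m=bot.camera_model("wrist");a=bot.capture("wrist"); b=bot.capture("side")
cv2.imwrite("pics/end.png",np.hstack([a[60:360,130:430],cv2.resize(b[130:330,190:390],(300,300))]))
print(bot.read_time_s())
E
```

```text
True [ 0.51254619 -0.25231928  0.04803784] [ 0.2 -0.   3.4]
20.6917
```

View pics/end.png

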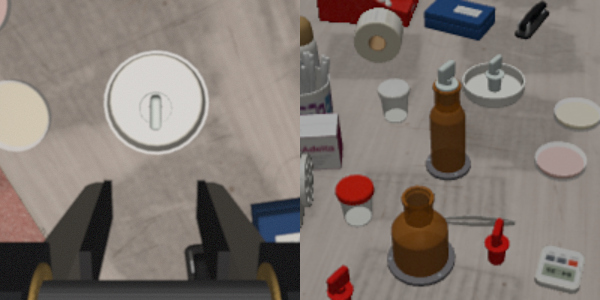

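The stopper stands upright in the dish (left panel, (155,107)), the squat bottle is open at (418,195), and the tall bottle is still closed.

```bash
python3 -c "
from cell import bot
print(bot.job_done())"
```

```text
the job is handed in; nothing more can be done
None
```

The squat bottle is open: I twisted its stopper about 60°, pulled it straight up and stood it in the dish, with the tall bottle still closed and the dish not visibly moved, and handed the job in at about 21 s.

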